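# Top up the vial carrier and snap its clip cover on

### The arm

A 6-joint arm with a two-finger parallel gripper is mounted at the origin on the work surface. World frame = base frame: x ahead of the robot, y to its left, z up, the work surface at z = 0. Lengths are in m, angles in rad, forces in N, time in s.
With the tool pointing down it reaches from about 0.325 to 0.9 m from the base axis. Payload 6.1 kg.
Tool frame: the origin (TCP) lies at the very end of the fingers, on their centre line; the grasp point (between the pads) lies 19 mm behind it; z points along the fingers, x is the direction in which the jaws open and shut, and the axes are right-handed (so a half turn about z gives the same grasp; the last joint's range is limited). The gripper opens to 87 mm and grips with 3 to 60 N. Pads are 19 mm wide; open, the fingers measure 117 mm over their backs; the gripper's body (75 mm by 190 mm) begins 51 mm behind the grasp point.
Start: joints at [1.196, 0.22, 1.526, -0, 1.395, -0.126], TCP at [0.154, 0.606, 0.223] pointing down, gripper open.
Joint ranges: [-2.98, 2.98], [-0.91, 2.08], [0.09, 2.57], [-1.24, 4.39], [0.2, 2.65], [-2.68, 2.68]. Speed limits (rad/s): [2.57, 2.57, 3.01, 3.14, 3.14, 3.14].

### API

Orientations are given as [roll, pitch, yaw] about the fixed x, y, z axes, in that order (R = Rz(yaw) Ry(pitch) Rx(roll)).
In Python, from cell import status, vision, order gives the robot as it stands.
- The arm moves only by the shell command python3 -m pendant 'ROWS' [FORCE]. ROWS is JSON, a list of rows, each a list of 3 entries, a list of its own where there are three numbers: the closure, from -1 (fully open) to 1 (shut), so that 0 is half open, then the shift along the tool's x, y, z each as a share of 500 mm, from -1 to 1, then the turn about the tool's z as a share of 360 degrees, from -1 to 1. In form: [[fingers, [x, y, z], roll], ...]. A call has exactly 8 rows; each row is the pose to reach, as a shift and turn from the pose commanded when the call began, along the tool's axes at that moment, turning the shorter way round; what a row does not reach only later rows make up. A row lasts 1/12 s, in which the tool goes at most 41.7 mm and 7.16 degrees, less where a joint would pass 70% of its speed; a pose out of reach is approached as far as the arm can. A call with a number of a shift or a turn outside -1 to 1 is refused whole. A call with a gripper value outside its range is refused whole. The fingers move at their own pace and stop on an object; FORCE is the grip in N (left out, the last holds). Time passes only in rows, so rows that repeat a pose let the fingers close, or fill a call up. It gives the time, the measured TCP pose, the force and the opening at its end, in the units of the state.
- status.sense(): the state, without advancing time (a new reading comes with each control period).
- vision.get_image(name): name is "scene" or "top" or "wrist"; returns (picture, depth): 420x560x3 uint8, blue, green, red; 420x560 float32, m along the optical axis (not along the pixel's ray), 0 where there is no reading.
- vision.get_calibration(name): a dict with "vertical_fov" (degrees; the focal length in pixels is half the picture's height over the tangent of half this angle, whatever the lens; pixels are square), "cx", "cy" (the principal point, pixels), "position" and "rotation" of the camera in the world. Camera axes: x right, y up, looking along -z (the intrinsics and any distortion apply to the point x, -y, -z); pixel columns grow to the right and rows downward; lengths in m; the calibration is good to about 2 mm. The wrist camera is an equidistant fisheye: a pixel r from the principal point sees the ray r / f radians off the axis. A picture is of the moment at which its call begins: read the wrist's pose just before it. get_calibration takes no time and is no camera call; for the wrist camera it gives the pose at the moment of the call.
- order.sign_off(): hands the job in, once; it reports no verdict.
The state is a dict: "time": time; "joint_positions": joint angles; "joint_vel": joint speeds; "joint_efforts": joint torques, N m; "eef_pos": TCP position; "tcp_rot": TCP orientation; "ft_force": force on the tool from outside, world axes, zero at the start; "wrist_torque": the same for the moment, N m; "width": finger opening in m.
Only numpy, scipy, OpenCV 4.12 (cv2) and the standard library are available. Lean on these libraries where they do the work, as an engineer would, in place of code of your own. Each camera call takes 0.05 s, during which the arm holds its last target. There are 200 camera calls.

### The job

Fill the two empty cells of the aluminium vial carrier with the two short spare vials from the white stand, each fully down in its cell. Then put the grey clip cover over the carrier and press it straight down until both side catches snap and it sits fully home, and finish still pressing the cover firmly down with the gripper (do not let up at the end). Leave the tall vials in the stand and everything else on the bench where they are.

Things in the scene. Friction and masses are not known exactly. Their poses are not given: they have to be found in the camera images.
- carrier: Aluminium vial carrier, fixed: base plate 60 x 196 x 8 mm under a block 44 (x) x 160 (y) mm, its top 30 mm above the bench, with four round cells in a row along the carrier's y axis. In the middle of each long side (+x and -x) a housing, 32 mm high, reaching 57 mm from the centre line, holds a sprung catch. Origin: centre of the underside, on the bench; z up.
- cell0 (a point): Centre of the mouth of cell 0 of the carrier, on the block's top face, 30 mm above the bench. Cell: round, 21 mm wide, 20 mm deep (floor 10 mm above the bench), 2 mm chamfer; cells are 34 mm apart along the carrier's y. Two of the four cells start empty, which two changes.
- cell1 (a point): Centre of the mouth of cell 1 of the carrier, on the block's top face, 30 mm above the bench. Cell: round, 21 mm wide, 20 mm deep (floor 10 mm above the bench), 2 mm chamfer; cells are 34 mm apart along the carrier's y. Two of the four cells start empty, which two changes.
- cell2 (a point): Centre of the mouth of cell 2 of the carrier, on the block's top face, 30 mm above the bench. Cell: round, 21 mm wide, 20 mm deep (floor 10 mm above the bench), 2 mm chamfer; cells are 34 mm apart along the carrier's y. Two of the four cells start empty, which two changes.
- cell3 (a point): Centre of the mouth of cell 3 of the carrier, on the block's top face, 30 mm above the bench. Cell: round, 21 mm wide, 20 mm deep (floor 10 mm above the bench), 2 mm chamfer; cells are 34 mm apart along the carrier's y. Two of the four cells start empty, which two changes.
- vial1_center (a point): Short vial, amber glass with black cap, 18 mm wide, 65 mm tall, 30 g; point at its centre, half-way up, z along it. One of four alike: two start in cells of the carrier, two are spares in the stand (which is which changes). Fully seated in a cell it stands 45 mm out of the block, its centre 42.5 mm above the bench; grip its upper half so that the fingertips stay clear of the block.
- vial2_center (a point): Short vial, amber glass with black cap, 18 mm wide, 65 mm tall, 30 g; point at its centre, half-way up, z along it. One of four alike: two start in cells of the carrier, two are spares in the stand (which is which changes). Fully seated in a cell it stands 45 mm out of the block, its centre 42.5 mm above the bench; grip its upper half so that the fingertips stay clear of the block.
- vial3_center (a point): Short vial, amber glass with black cap, 18 mm wide, 65 mm tall, 30 g; point at its centre, half-way up, z along it. One of four alike: two start in cells of the carrier, two are spares in the stand (which is which changes). Fully seated in a cell it stands 45 mm out of the block, its centre 42.5 mm above the bench; grip its upper half so that the fingertips stay clear of the block.
- vial4_center (a point): Short vial, amber glass with black cap, 18 mm wide, 65 mm tall, 30 g; point at its centre, half-way up, z along it. One of four alike: two start in cells of the carrier, two are spares in the stand (which is which changes). Fully seated in a cell it stands 45 mm out of the block, its centre 42.5 mm above the bench; grip its upper half so that the fingertips stay clear of the block.
- stand: White stand for spares, 44 (x) x 150 (y) x 26 mm high, fixed to the bench; four round holes 20 mm wide, 16 mm deep (floor 10 mm above the bench), in a row along its y axis, 36 mm apart. Holds two short vials and two tall ones in changing order. Origin: centre of the underside.
- tall1_center (a point): Tall vial in the stand, same make and width (18 mm) as the short ones but 85 mm tall: too tall to go under the cover; leave it in the stand. Point half-way up.
- tall2_center (a point): Tall vial in the stand, same make and width (18 mm) as the short ones but 85 mm tall: too tall to go under the cover; leave it in the stand. Point half-way up.
- cover_grip (a point): Grip point in the bar handle of the loose grey clip cover (160 g), 14 mm below the handle's top, 100 mm above the cover's lower edge. Handle 14 mm (x) x 64 mm (y), rising 40 mm from the roof. Axes of the cover: x across the handle, y along it and the long side, z up; either way round fits. Fully home, this point is 108 mm above the bench over the carrier's origin, long axes parallel.
- cover_edge (a point): Centre of the cover's lower edge, straight below the grip point; the cover starts standing on the bench on its two end walls. Roof 56 x 172 mm, underside 70 mm above this point. The end walls (40 mm wide) go over the ends of the carrier's block with 2 mm play each and land on the base plate: fully home, this point is 8 mm above the bench.
- cover_lip (a point): On the cover's +x side: top of the outward lip, 33 mm from the cover's centre plane and 10 mm above its lower edge, at the foot of a 20 mm wide tongue in the middle of the long side; the -x side is alike. The tongues straddle the carrier's block with 2 mm play each side, and their lips, bevelled below, must pass the catches.
- catch_far (a joint): Sprung catch on the carrier's +x side, metres pushed outward: 0 at rest, about 0.004 as a lip of the cover passes, back near 0 once snapped over it. Together the catches resist the cover from about 13 mm above home, with a force climbing to some 9 to 13 N at about 8 mm; it then drops suddenly and they draw the cover down to the hard stop. Firm pressing there is about 15 N.
- catch_near (a joint): Sprung catch on the carrier's -x side, same values.
- dish: Bystander: closed petri dish, 93 mm wide, 14 mm high. Origin under its centre.
- beaker: Bystander: glass beaker, 68 mm wide, 85 mm high. Origin under its centre.
- jar: Bystander: amber screw jar, 64 mm wide, 80 mm high. Origin under its centre.
- washbottle: Bystander: white bottle, 60 mm wide, 150 mm high. Origin under its centre.
- timer: Bystander: flat bench timer, 60 x 75 x 22 mm. Origin under its centre.
- slidebox: Bystander: flat slide box, 85 x 100 x 30 mm. Origin under its centre.

How it is judged:
By the outcome, as a careful person would: the job done as asked, in the order asked, and still so for the second after the job is handed in, while the arm keeps its last pose, push and grip.
It also fails if it takes over 66 s, if anything falls off the work surface, if the arm or the gripper's body presses on something with over 40 N, if the wrist force passes 120 N, or if a joint passes its speed limit or range.

## Working session

There is one attempt and no reset: what is moved stays moved. The work goes in short steps, Python scripts to look and compute and a shell command to move; the robot and the scene stay as the last step left them, time stands still between calls to the robot, and variables do not carry over. Pictures are saved under pics/ and viewed, about 8 in all and at most 12, crops included, and the job is handed in when it is done.

```bash
mkdir -p pics; ls
python3 - <<'E'
from cell import status, vision, order
import cv2,numpy as np
print(status.sense())
for n in ("scene","top","wrist"):
    c=vision.get_calibration(n);print(n,c)
    im,d=vision.get_image(n);cv2.imwrite(f"pics/{n}0.png",im);np.save(f"pics/{n}0.npy",d)
E
```

```text
pics
{'time': 0.0, 'joint_positions': array([ 1.19589999e+00,  2.21232370e-01,  1.52760508e+00, -2.90365514e-05,
        1.39470250e+00, -1.26102036e-01]), 'joint_vel': array([ 0.00034388, -0.00016998,  0.00053573, -0.00077405,  0.00084192,
       -0.0006034 ]), 'joint_efforts': array([ 8.73019962e-04, -4.94605458e+01, -3.87387049e+01,  7.01529952e-02,
        5.70455217e-02, -1.39313220e-04]), 'eef_pos': array([0.15368248, 0.60516997, 0.22143659]), 'tcp_rot': array([-3.14137610e+00,  1.93542819e-03,  1.32200735e+00]), 'ft_force': array([-0.82290644,  0.31957685, -0.03752797]), 'wrist_torque': array([ 0.00474976, -0.02038691, -0.01859866]), 'width': 0.08737038053055417}
scene {'vertical_fov': 50.17393172856809, 'cx': 279.5418422199915, 'cy': 211.14511473408322, 'position': array([ 1.39561069, -0.51434692,  0.82059073]), 'rotation': array([ 0.9294649 , -0.00498327,  1.04333971])}
top {'vertical_fov': 46.12232194152194, 'cx': 279.9901817810123, 'cy': 218.24709533804537, 'position': array([ 0.31036011, -0.0109563 ,  1.31033494]), 'rotation': array([ 1.74748008e-01,  1.44000157e-03, -1.57384472e+00])}
wrist {'vertical_fov': 65.70646984690485, 'cx': 279.92550245927043, 'cy': 208.92641415273306, 'position': array([0.07936522, 0.62338252, 0.38493846]), 'rotation': array([-0.2878781 ,  0.00376673,  1.32187298])}
```

View pics/top0.png

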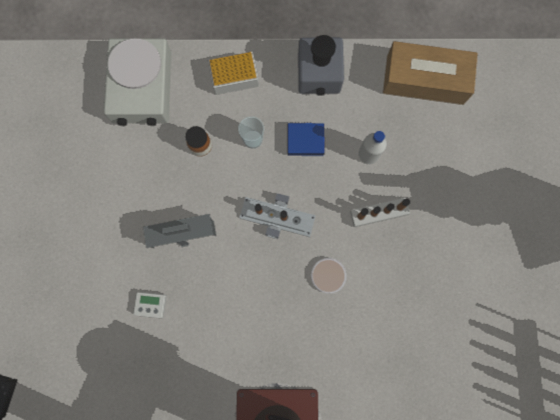

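View pics/scene0.png

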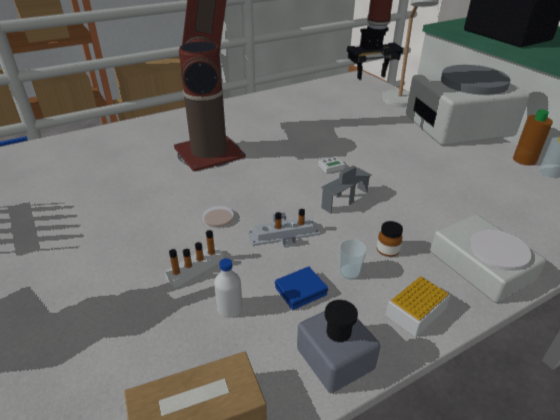

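```bash
cat > h.py <<'E'
from cell import status, vision, order
import cv2,numpy as np
from scipy.spatial.transform import Rotation as R
def ray(c,uv,fish=False):
    uv=np.atleast_2d(np.asarray(uv,float)); f=210/np.tan(np.radians(c['vertical_fov'])/2)
    x=(uv[:,0]-c['cx'])/f; y=(uv[:,1]-c['cy'])/f
    if fish:
        r=np.hypot(x,y)+1e-12; d=np.c_[x/r*np.sin(r),-y/r*np.sin(r),-np.cos(r)]
    else: d=np.c_[x,-y,-np.ones_like(x)]
    return np.array(c['position']), R.from_euler('xyz',c['rotation']).apply(d)
def plane(c,uv,z,fish=False):
    p,d=ray(c,uv,fish); return p+d*((z-p[2])/d[:,2])[:,None]
def cloud(c,depth,fish=False):
    v,u=np.mgrid[:420,:560]; p,d=ray(c,np.c_[u.ravel(),v.ravel()],fish)
    Rm=R.from_euler('xyz',c['rotation']).as_matrix(); ax=-(d@Rm[:,2])
    P=p+d*(depth.ravel()/(-ax) if 0 else depth.ravel()/ax)[:,None]
    P[depth.ravel()==0]=np.nan
    return P.reshape(420,560,3)
def tri(p1,d1,p2,d2):
    d1=d1/np.linalg.norm(d1);d2=d2/np.linalg.norm(d2)
    s=np.linalg.lstsq(np.c_[d1,-d2],p2-p1,rcond=None)[0]
    a=p1+s[0]*d1;b=p2+s[1]*d2;return (a+b)/2,np.linalg.norm(a-b)
E
python3 - <<'E'
from h import *
c=vision.get_calibration("top");P=cloud(c,np.load("pics/top0.npy"))
im=cv2.imread("pics/top0.png")
for n,(u0,u1,v0,v1) in dict(carrier=(230,325,190,245),stand=(345,420,190,230),cover=(135,225,205,255)).items():
    Q=P[v0:v1,u0:u1].reshape(-1,3);Q=Q[np.isfinite(Q[:,2])]
    print(n,len(Q),np.percentile(Q[:,2],[1,10,50,90,99]))
    T=Q[Q[:,2]>0.018]; print(T.mean(0),T.min(0),T.max(0))
    r=cv2.minAreaRect(T[:,:2].astype(np.float32));print(r)
a=cv2.resize(im[190:240,235:320],None,fx=6,fy=6,interpolation=2)
b=cv2.resize(im[190:230,340:425],None,fx=6,fy=6,interpolation=2)
cv2.imwrite("pics/crop1.png",np.vstack([a,b]))
print(plane(c,[(258,209),(284,215),(297,220),(362,213),(376,211),(390,209),(404,204)],0.075))
E
```

```text
carrier 5201 [-0.00600489 -0.00296755  0.0017954   0.03036242  0.07385182]
[5.44490101e-01 3.22557494e-04 3.28440029e-02] [ 0.48547052 -0.08122866  0.01808008] [0.60420866 0.08035848 0.0798601 ]
((0.5445326566696167, -0.0011323094367980957), (0.1566932499408722, 0.11439447849988937), 45.78301239013672)
stand 2980 [-0.00598834 -0.00285722  0.00182531  0.03507552  0.09527872]
[ 0.55157946 -0.27161148  0.04064973] [ 0.51690329 -0.3502464   0.01803783] [ 0.59099307 -0.19627338  0.10064536]
((0.5541977882385254, -0.2734561562538147), (0.045163024216890335, 0.15096628665924072), 12.837847709655762)
cover 4483 [-0.00630798 -0.00328679  0.00151668  0.07575529  0.11467598]
[0.49671328 0.24799693 0.07697737] [0.45572462 0.16250687 0.01835628] [0.54071879 0.3382621  0.12056609]
((0.4979645311832428, 0.25116339325904846), (0.057335104793310165, 0.17287957668304443), 11.095660209655762)
[[ 0.55260803  0.04619795  0.075     ]
 [ 0.53682302 -0.02007709  0.075     ]
 [ 0.52379509 -0.05305735  0.075     ]
 [ 0.54134426 -0.2187868   0.075     ]
 [ 0.54641198 -0.25463004  0.075     ]
 [ 0.55148656 -0.29052175  0.075     ]
 [ 0.56438254 -0.32682737  0.075     ]]
```

View pics/crop1.png

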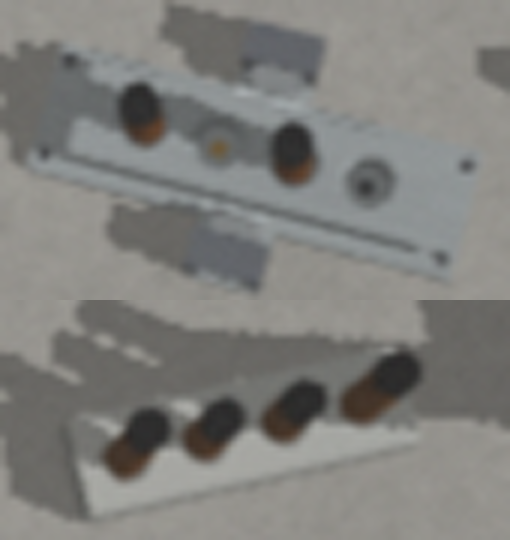

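Empty cells are the 2nd and 4th from the left (top px (271,214) and (297,220)), and the rightmost vial in the stand is clearly tall. I'm moving to look with the wrist camera.

```bash
python3 -m pendant '[[-1,[-0.12,0.11,0],0.159],[-1,[-0.248,0.222,0],0.159],[-1,[-0.496,0.444,0],0.159],[-1,[-0.496,0.444,0],0.159],[-1,[-0.496,0.444,0],0.159],[-1,[-0.496,0.444,0],0.159],[-1,[-0.496,0.444,0],0.159],[-1,[-0.496,0.444,0],0.159]]'
python3 - <<'E'
from h import *
c=vision.get_calibration("top");P=cloud(c,np.load("pics/top0.npy"));im=cv2.imread("pics/top0.png")
dark=(im.max(2)<60).astype(np.uint8); dark[:190]=0;dark[245:]=0;dark[:,:235]=0;dark[:,425:]=0
n,l,s,ce=cv2.connectedComponentsWithStats(dark)
for i in range(1,n):
    if s[i,4]>=15:
        z=P[...,2][l==i]; print(ce[i],s[i,4],np.nanpercentile(z,[50,95]),plane(c,ce[i],.075)[0])
print(plane(c,[(271.3,214.5),(297,220.3)],.03))
E
```

```text
time: 0.82
eef_pos: [0.3082, 0.3089, 0.2224]
tcp_rot: [3.142, -0.0, 0.317]
ft_force: [1.8, -0.2, 0.4]
width: 0.0872
[405.35  202.125] 40 [0.09333923 0.09783244] [ 0.56926362 -0.33050668  0.075     ]
[257.67741935 207.38709677] 31 [0.07428218 0.0780994 ] [0.55680655 0.04704136 0.075     ]
[389.65  206.875] 40 [0.07407238 0.07733303] [ 0.55701547 -0.28985968  0.075     ]
[376.15151515 209.84848485] 33 [0.07460804 0.07992865] [ 0.54939997 -0.25512655  0.075     ]
[363.97142857 211.6       ] 35 [0.09463184 0.09757788] [ 0.54495722 -0.22392585  0.075     ]
[283.18181818 214.03030303] 33 [0.07415897 0.07699172] [ 0.5393408  -0.01800445  0.075     ]
[[ 0.54652515  0.01310436  0.03      ]
 [ 0.53076815 -0.05458373  0.03      ]]
```

```bash
cat > look.py <<'E'
from h import *
import sys,json
n=sys.argv[1]
c=vision.get_calibration("wrist");im,d=vision.get_image("wrist")
cv2.imwrite(f"pics/{n}.png",im);np.savez(f"pics/{n}.npz",d=d,**{k:np.array(v) for k,v in c.items()})
s=status.sense();print(n,s['eef_pos'],s['tcp_rot'],c['position'],c['rotation'])
E
python3 -m pendant '[[-1,[0.1,0.658,0],0.0186],[-1,[0.1,0.658,0],0.0186],[-1,[0.1,0.658,0],0.0186],[-1,[0.1,0.658,0],0.0186],[-1,[0.1,0.658,0],0.0186],[-1,[0.1,0.658,0],0.0186],[-1,[0.1,0.658,0],0.0186],[-1,[0.1,0.658,0],0.0186]]'
python3 look.py w1
python3 -m pendant '[[-1,[0.108,0.393,0],0],[-1,[0.108,0.393,0],0],[-1,[0.108,0.393,0],0],[-1,[0.108,0.393,0],0],[-1,[0.108,0.393,0],0],[-1,[0.108,0.393,0],0],[-1,[0.108,0.393,0],0],[-1,[0.108,0.393,0],0]]'
python3 look.py w2
python3 -c "
import cv2,numpy as np
cv2.imwrite('pics/m.png',cv2.resize(np.hstack([cv2.imread('pics/w1.png'),cv2.imread('pics/w2.png')]),(800,300),interpolation=3))"
```

```text
time: 1.48
eef_pos: [0.4602, 0.0124, 0.2225]
tcp_rot: [3.142, -0.0, 0.206]
ft_force: [1.6, 1.1, 0.5]
width: 0.0871
w1 [0.46304023 0.00625392 0.22271505] [ 3.13626144e+00 -1.55930804e-03  2.01871354e-01] [0.44536144 0.08742137 0.38594183] [-2.89723082e-01  7.67834051e-05  2.05522046e-01]
time: 2.2
eef_pos: [0.5523, -0.166, 0.2218]
tcp_rot: [-3.14, 0.001, 0.206]
ft_force: [-0.2, -0.2, -0.6]
width: 0.0873
w2 [ 0.55237806 -0.16552322  0.22219712] [-3.14062913e+00  7.00960374e-04  2.06697031e-01] [ 0.53777468 -0.09120865  0.38532259] [-0.28823721  0.00175155  0.20554553]
```

View pics/m.png

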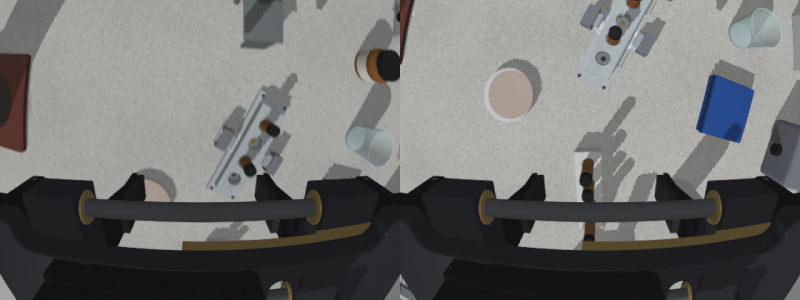

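```bash
python3 -m pendant '[[-1,[-0.048,0.327,0],0],[-1,[-0.048,0.327,0],0],[-1,[-0.048,0.327,0],0],[-1,[-0.048,0.327,0],0],[-1,[-0.048,0.327,0],0],[-1,[-0.048,0.327,0],0],[-1,[-0.048,0.327,0],0],[-1,[-0.048,0.327,0],0]]'
python3 look.py w3
python3 -c "
import cv2,numpy as np
a=cv2.resize(cv2.imread('pics/w1.png')[110:290,270:420],None,fx=2.6,fy=2.6,interpolation=2)
b=cv2.resize(cv2.imread('pics/w3.png')[60:240,200:350],None,fx=2.6,fy=2.6,interpolation=2)
cv2.imwrite('pics/m2.png',np.hstack([a,b]));print(a.shape)"
```

```text
time: 2.92
eef_pos: [0.5631, -0.3295, 0.2229]
tcp_rot: [-3.141, -0.0, 0.208]
ft_force: [0.5, -0.3, -0.1]
width: 0.0872
w3 [ 0.56322223 -0.32953203  0.22297664] [-3.14147255e+00 -3.46067393e-04  2.08392001e-01] [ 0.54810267 -0.25459444  0.38626536] [-0.28925174  0.00029931  0.2080145 ]
(468, 390, 3)
```

View pics/m2.png

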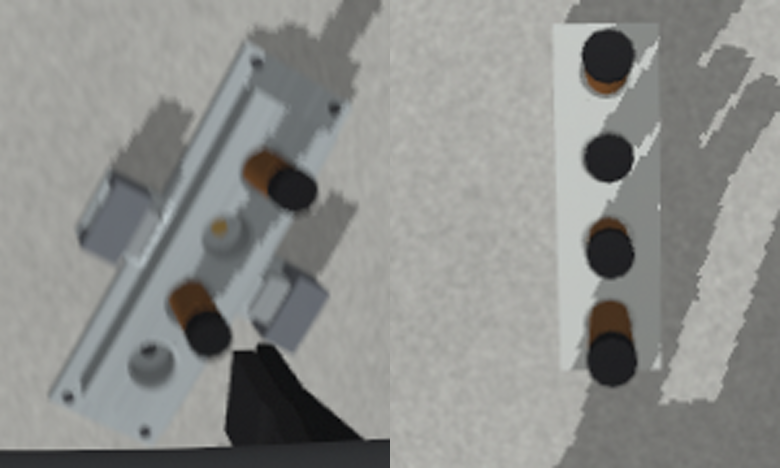

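```bash
cat > m.py <<'E'
from h import *
def load(n):
    z=np.load(f"pics/{n}.npz");return {k:(z[k] if z[k].ndim else float(z[k])) for k in z.files},cv2.imread(f"pics/{n}.png")
def caps(im,box,thr=50):
    u0,u1,v0,v1=box;m=np.zeros(im.shape[:2],np.uint8);m[v0:v1,u0:u1]=(im[v0:v1,u0:u1].max(2)<thr)
    n,l,s,ce=cv2.connectedComponentsWithStats(m,connectivity=4);o=[]
    for i in range(1,n):
        if s[i,4]>=60 and s[i,4]<900: o.append([*cv2.minEnclosingCircle(np.argwhere(l==i)[:,::-1].astype(np.float32))[0],s[i,4]])
    return np.array(o)
E
python3 - <<'E'
from m import *
ct=vision.get_calibration("top")
top={'tA':(363.97,211.6),'sA':(376.15,209.85),'sB':(389.65,206.9),'tB':(405.35,202.1)}
c3,i3=load("w3");q=caps(i3,(200,350,60,240));print(q)
for (n,t),p in zip(top.items(),q):
    p1,d1=ray(c3,p[:2],True);p2,d2=ray(ct,t);print(n,tri(p1,d1[0],p2,d2[0]),plane(c3,p[:2],.095 if n[0]=='t' else .075,True)[0])
c1,i1=load("w1");q1=caps(i1,(360,400,150,195));q2=caps(i1,(335,360,215,250));print(q1,q2)
for p,t in ((q1[0],(257.68,207.39)),(q2[0],(283.2,214.03))):
    p1,d1=ray(c1,p[:2],True);p2,d2=ray(ct,t);print('carr',tri(p1,d1[0],p2,d2[0]),plane(c1,p[:2],.075,True)[0])
f=lambda a:(np.array(a)/2.6)+[270,110]
c2,i2=load("w2")
e=f([(225,235),(151,364)])
for p,t in zip(e,[(310,31),(284,81)]):
    p1,d1=ray(c1,p,True);p2,d2=ray(c2,t,True);print('cell',tri(p1,d1[0],p2,d2[0]),plane(c1,p,.03,True)[0])
S=plane(c1,f([(257,62),(335,107),(68,397),(145,432)]),.008,True);print(S,S.mean(0))
P=cloud(c1,c1['d'],True)
a=P[140:240,300:375].reshape(-1,3)
for p in e: u,v=p.astype(int);print(np.nanmin(P[v-3:v+4,u-3:u+4,2]),P[v-8:v+9:2,u,2].round(3))
E
```

```text
[[283.5         81.22222137 300.        ]
 [283.8296814  120.2692337  250.        ]
 [284.5        156.5        260.        ]
 [284.5        197.5        308.        ]]
tA (array([ 0.54439187, -0.22295967,  0.07944088]), np.float64(0.000680389316253173)) [ 0.54484057 -0.22437228  0.095     ]
sA (array([ 0.55307929, -0.25908399,  0.05544879]), np.float64(0.00027864843771076915)) [ 0.5526912  -0.25891006  0.075     ]
sB (array([ 0.56174174, -0.2957085 ,  0.05021446]), np.float64(0.0005971518209829242)) [ 0.56058751 -0.29291066  0.075     ]
tB (array([ 0.56909693, -0.33136502,  0.07610241]), np.float64(0.002211174363557461)) [ 0.56778157 -0.32775662  0.095     ]
[[381.8999939 181.8999939 234.       ]] [[349.54510498 237.07894897 229.        ]]
carr (array([0.55488836, 0.04674853, 0.08584046]), np.float64(0.000661933394945065)) [0.55911588 0.04549908 0.075     ]
carr (array([ 0.53968046, -0.01770048,  0.07817992]), np.float64(0.0019434675673934867)) [ 0.54161369 -0.01850687  0.075     ]
cell (array([0.55121226, 0.01001523, 0.0257039 ]), np.float64(0.003422343344968389)) [0.55149976 0.01167262 0.03      ]
cell (array([ 0.53369424, -0.05404988,  0.03248685]), np.float64(0.00025776760769266507)) [ 0.53419922 -0.05510269  0.03      ]
[[ 0.55233831  0.0892503   0.008     ]
 [ 0.59493644  0.07840183  0.008     ]
 [ 0.50356642 -0.08941567  0.008     ]
 [ 0.5465769  -0.10129532  0.008     ]] [ 0.54935452 -0.00576471  0.008     ]
0.010479875801403526 [0.012 0.013 0.012 0.01  0.011 0.011 0.014 0.025 0.029]
0.010284779756554174 [0.012 0.012 0.011 0.011 0.013 0.019 0.025 0.029 0.03 ]
```

Two short vials are in the middle of the stand, with cap depth about 75 mm against 95 mm for the tall ones. Next I grasp the one at (.5527,-.2591).

```bash
python3 -m pendant '[[-1,[0.0086,-0.142,0.02],-0.0016],[-1,[0.0086,-0.142,0.1],-0.0016],[-1,[0.0086,-0.142,0.15],-0.0016],[-1,[0.0086,-0.142,0.2],-0.0016],[-1,[0.0086,-0.142,0.27],-0.0016],[-1,[0.0086,-0.142,0.32],-0.0016],[-1,[0.0086,-0.142,0.352],-0.0016],[-1,[0.0086,-0.142,0.352],-0.0016]]' 20
python3 look.py w4
python3 -c "
from h import *
s=status.sense();print(s['joint_positions'],s['ft_force'])
d=np.load('pics/w3.npz');c={k:(d[k] if d[k].ndim else float(d[k])) for k in d.files}
P=cloud(c,c['d'],True)
for u,v in((283,81),(284,120),(284,156),(284,197)):print(np.nanmedian(P[v-4:v+5,u-4:u+5].reshape(-1,3),axis=0))
"
```

```text
time: 3.63
eef_pos: [0.5498, -0.2577, 0.0423]
tcp_rot: [-3.136, 0.005, 0.218]
ft_force: [-0.7, 0.8, -0.2]
width: 0.0867
w4 [ 0.55115323 -0.25885861  0.04476202] [-3.13840950e+00  3.03806094e-03  2.17972411e-01] [ 0.53501891 -0.18362036  0.20608056] [-0.28416215  0.00589245  0.21806714]
[-5.68586813e-01  3.70375786e-01  1.69779425e+00  1.10673188e-04
  1.07782180e+00 -7.86606980e-01] [ 0.39669543 -0.21620246  0.56180386]
[ 0.54437758 -0.22432993  0.09597003]
[ 0.55276415 -0.25859769  0.07640453]
[ 0.5599459  -0.29231176  0.07628873]
[ 0.56720584 -0.32702502  0.09627932]
```

View pics/w4.png

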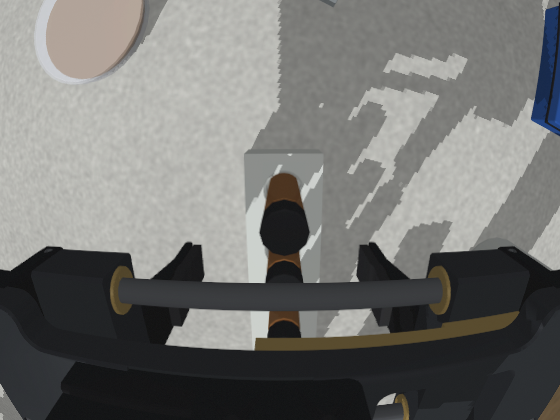

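```bash
python3 -m pendant '[[1,[0,0,0],0],[1,[0,0,0],0],[1,[0,0,0],0],[1,[0,0,0],0],[1,[0,0,0],0],[1,[0,0,0],0],[1,[0,0,0],0],[1,[0,0,0],0]]' 20
python3 -m pendant '[[1,[0,0,-0.03],0],[1,[0,0,-0.08],0],[1,[0,0,-0.14],0],[1,[0,0,-0.2],0],[1,[0,0,-0.26],0],[1,[0,0,-0.26],0],[1,[0,0,-0.26],0],[1,[0,0,-0.26],0]]'
python3 look.py w5
```

```text
time: 4.35
eef_pos: [0.5525, -0.2614, 0.0466]
tcp_rot: [3.142, -0.0, 0.216]
ft_force: [0.2, 1.2, -0.2]
width: 0.0417
time: 5.02
eef_pos: [0.5522, -0.2611, 0.1759]
tcp_rot: [-3.141, 0.0, 0.216]
ft_force: [0.1, 0.5, -0.6]
width: 0.0008
w5 [ 0.55164908 -0.26075764  0.17492907] [-3.13978730e+00  1.86991170e-03  2.16062794e-01] [ 0.53668936 -0.18630261  0.3393344 ] [-0.28915167  0.0010688   0.21597212]
```

```bash
python3 -m pendant '[[-0.4,[0,0,0],0],[-0.4,[0,0,0],0],[-0.4,[0,0,0],0],[-0.4,[0,0,0],0],[-0.4,[0,-0.14,-0.04],0],[-0.4,[0,-0.14,-0.09],0],[-0.4,[0,-0.14,-0.09],0],[-0.4,[0,-0.14,-0.09],0]]' 20
python3 look.py w6
python3 - <<'E'
from m import *
c,i=load("w6");P=cloud(c,c['d'],True)
for q in caps(i,(200,350,60,420)): 
    u,v=q[:2].astype(int);print(q,np.nanmedian(P[v-4:v+5,u-4:u+5].reshape(-1,3),axis=0))
cv2.imwrite("pics/w6c.png",i[100:320,180:400])
E
```

```text
time: 5.73
eef_pos: [0.5388, -0.1921, 0.2241]
tcp_rot: [3.139, -0.004, 0.218]
ft_force: [1.3, -0.8, -0.3]
width: 0.0458
w6 [ 0.53818994 -0.19277087  0.22257984] [ 3.13968707e+00 -1.74349096e-03  2.17491955e-01] [ 0.52237855 -0.11700611  0.38729124] [-0.2925905  -0.00306031  0.21820872]
[277.73077393 228.19230652 299.        ] [ 0.54364808 -0.22148286  0.09637711]
[278.         253.28947449 255.        ] [ 0.55200798 -0.2557462   0.07657237]
[278. 280. 141.] [ 0.55745903 -0.2857554   0.07635373]
[214.6000061 321.5       673.       ] [ 0.51348116 -0.20311189  0.27694999]
[347. 322. 163.] [ 0.56724151 -0.19047987  0.27926471]
[278.5    318.6875 245.    ] [ 0.5670528  -0.32342919  0.09626122]
```

View pics/w6c.png

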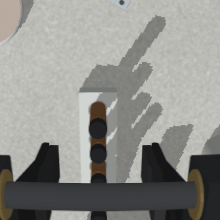

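The grasp missed because the lift began before the slow fingers had closed. All the vials still stand, so I'm retrying.

```bash
python3 -m pendant '[[-0.4,[0,0.136,0],0],[-0.4,[0,0.136,0.05],0],[-0.4,[0,0.136,0.1],0],[-0.4,[0,0.136,0.17],0],[-0.4,[0,0.136,0.25],0],[-0.4,[0,0.136,0.31],0],[-0.4,[0,0.136,0.352],0],[-0.4,[0,0.136,0.352],0]]' 20
python3 -m pendant '[[1,[0,0,0],0],[1,[0,0,0],0],[1,[0,0,0],0],[1,[0,0,0],0],[1,[0,0,0],0],[1,[0,0,0],0],[1,[0,0,0],0],[1,[0,0,0],0]]' 20
```

```text
time: 6.45
eef_pos: [0.5469, -0.2574, 0.0378]
tcp_rot: [-3.133, 0.009, 0.215]
ft_force: [-1.3, 1.0, -0.7]
width: 0.0606
time: 7.12
eef_pos: [0.5524, -0.2594, 0.046]
tcp_rot: [3.141, -0.001, 0.216]
ft_force: [0.0, -0.4, 2.9]
width: 0.0172
```

```bash
python3 -m pendant '[[1,[0,0,-0.08],0],[1,[0,0,-0.16],0],[1,[0,0,-0.24],0],[1,[0.029,-0.06,-0.308],0.015],[1,[0.029,-0.14,-0.308],0.03],[1,[0.029,-0.22,-0.308],0.045],[1,[0.029,-0.3,-0.308],0.06],[1,[0.029,-0.361,-0.308],0.0761]]'
python3 -m pendant '[[1,[0,0,0],0],[1,[0,0,0],0],[1,[0,0,0],0],[1,[0,0,0],0],[1,[0,0,0],0],[1,[0,0,0],0],[1,[0,0,0],0],[1,[0,0,0],0]]'
python3 look.py w7
python3 -c "
import cv2
cv2.imwrite('pics/w7c.png',cv2.resize(cv2.imread('pics/w7.png')[20:270,180:380],None,fx=2.4,fy=2.4,interpolation=2))"
```

```text
time: 7.78
eef_pos: [0.5266, -0.0772, 0.1998]
tcp_rot: [-3.141, -0.0, -0.266]
ft_force: [0.5, -0.3, -0.5]
width: 0.0173
time: 8.45
eef_pos: [0.5276, -0.0805, 0.1994]
tcp_rot: [3.142, 0.0, -0.263]
ft_force: [0.4, -0.9, 0.0]
width: 0.0173
w7 [ 0.52754975 -0.0803355   0.19941368] [ 3.14158341e+00  2.58558244e-04 -2.62603474e-01] [ 0.54899698 -0.00653631  0.36274895] [-2.89709944e-01 -1.23086929e-04 -2.62914450e-01]
```

View pics/w7c.png

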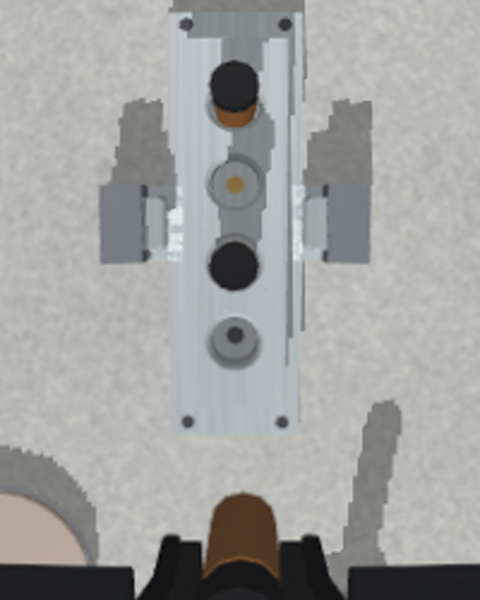

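Run:
```python
from m import *
c,i=load("w7");f=lambda a:np.array(a,float)/2.4+[180,20]
s=status.sense();T=s['eef_pos'];y=s['tcp_rot'][2];ax=np.array([[np.cos(y),np.sin(y)],[np.sin(y),-np.cos(y)]])
def show(n,uv,z):
    p=plane(c,f(uv),z,True);print(n,p.round(4).tolist(),'tool',((p[:,:2]-T[:2])@ax.T).round(4).tolist());return p
S=show('screw',[(186,24),(285,24),(188,422),(282,422)],.008);print(S.mean(0))
show('cell',[(235,184),(235,342)],.03)
show('cap',[(234,84),(233,266)],.075)
show('heldbottom rim',[(243,493)],.1634)
# circle fit of cell mouth
g=cv2.cvtColor(i,cv2.COLOR_BGR2GRAY)
print(cv2.HoughCircles(cv2.resize(g[80:185,255:300],None,fx=4,fy=4,interpolation=2),cv2.HOUGH_GRADIENT,1,60,param1=60,param2=20,minRadius=30,maxRadius=60)/4)
P=cloud(c,c['d'],True)
for uv in [(235,184),(235,342),(234,84),(233,266)]:
    u,v=f(uv).astype(int);print(np.nanmedian(P[v-2:v+3,u-2:u+3].reshape(-1,3),axis=0).round(4))
b=P[20:210,230:330].reshape(-1,3);b=b[np.abs(b[:,2]-.030)<.003]
print(b.mean(0),cv2.minAreaRect(b[:,:2].astype(np.float32)))
```

```text
screw [[0.5504, 0.0913, 0.008], [0.5932, 0.0797, 0.008], [0.5021, -0.0875, 0.008], [0.5447, -0.0989, 0.008]] tool [[-0.0225, -0.1717], [0.0218, -0.1716], [-0.0228, 0.0135], [0.0214, 0.0135]]
[ 0.54758896 -0.00384022  0.008     ]
cell [[0.5519, 0.0118, 0.03], [0.5342, -0.0536, 0.03]] tool [[-0.0004, -0.0953], [-0.0005, -0.0276]]
cap [[0.5609, 0.0456, 0.075], [0.5429, -0.0197, 0.075]] tool [[-0.0005, -0.1303], [-0.0009, -0.0626]]
heldbottom rim [[0.5315, -0.075, 0.1634]] tool [[0.0024, -0.0062]]
[[[22.375 82.875 10.95 ]
  [22.375 48.875 11.975]
  [22.875 16.625  9.325]]]
[0.5513 0.0138 0.0115]
[ 0.5326 -0.0553  0.0116]
[0.5605 0.0454 0.0763]
[ 0.543  -0.0189  0.0761]
[ 0.54779264 -0.00396437  0.03112103] ((0.5494534373283386, -0.0035269632935523987), (0.15869171917438507, 0.10041037946939468), 74.61572265625)
```

```bash
python3 -m pendant '[[1,[-0.001,-0.0558,0.02],0],[1,[-0.001,-0.0558,0.08],0],[1,[-0.001,-0.0558,0.14],0],[1,[-0.001,-0.0558,0.2],0],[1,[-0.001,-0.0558,0.226],0],[1,[-0.001,-0.0558,0.226],0],[1,[-0.001,-0.0558,0.226],0],[1,[-0.001,-0.0558,0.226],0]]'
python3 look.py w8
python3 -c "
import cv2
cv2.imwrite('pics/w8c.png',cv2.resize(cv2.imread('pics/w8.png')[100:260,180:380],None,fx=3.5,fy=3.5,interpolation=2))"
```

```text
time: 9.17
eef_pos: [0.5354, -0.0532, 0.088]
tcp_rot: [-3.142, -0.002, -0.262]
ft_force: [-0.2, -0.4, 0.4]
width: 0.0179
w8 [ 0.53579687 -0.05326617  0.08844125] [-3.14156751 -0.00317259 -0.26205846] [0.55642324 0.02088805 0.25135884] [-0.28965069 -0.00261437 -0.26221051]
```

View pics/w8c.png

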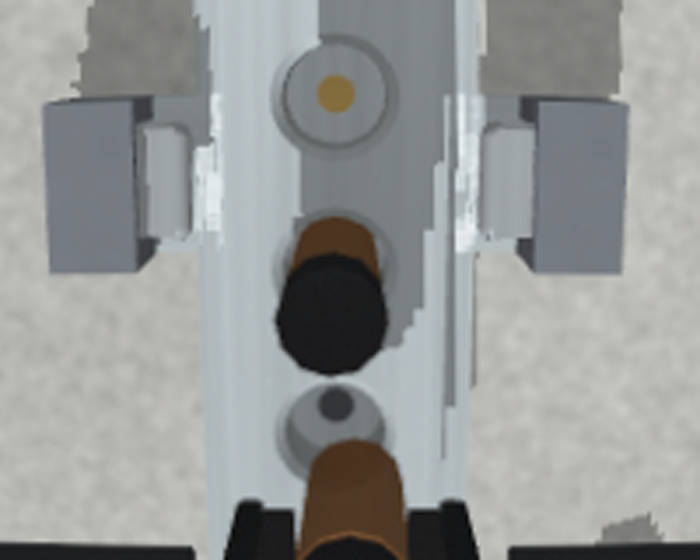

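Run:
```python
from m import *
c,i=load("w8");f=lambda a:np.array(a,float)/3.5+[180,100]
T=np.array([ 0.53579687,-0.05326617]);y=-.2621;ax=np.array([[np.cos(y),np.sin(y)],[np.sin(y),-np.cos(y)]])
def show(n,uv,z):
    p=plane(c,f(uv),z,True);print(n,p.round(4).tolist(),'tool',((p[:,:2]-T)@ax.T).round(4).tolist())
show('cells',[(335,94),(335,430)],.03)
show('floor dots',[(336,93),(336,404)],.010)
show('cap',[(331,314)],.075)
show('vial rim',[(355,440),(353,487)],.0524)
show('vial edges',[(303,490),(402,490)],.0524)
u,v=f((353,460)).astype(int);P=cloud(c,c['d'],True);print(P[v-3:v+4,u].round(4))
```

```text
cells [[0.5521, 0.0135, 0.03], [0.5342, -0.0523, 0.03]] tool [[-0.0016, -0.0687], [-0.0018, -0.0005]]
floor dots [[0.552, 0.013, 0.01], [0.5341, -0.0531, 0.01]] tool [[-0.0015, -0.0682], [-0.0017, 0.0003]]
cap [[0.5433, -0.0184, 0.075]] tool [[-0.0018, -0.0356]]
vial rim [[0.5396, -0.0478, 0.0524], [0.5368, -0.0567, 0.0524]] tool [[0.0022, -0.0063], [0.0018, 0.0031]]
vial edges [[0.5275, -0.0549, 0.0524], [0.5455, -0.0597, 0.0524]] tool [[-0.0076, 0.0037], [0.0111, 0.0037]]
[[ 0.5392 -0.0453  0.063 ]
 [ 0.5392 -0.0455  0.0642]
 [ 0.5393 -0.0449  0.0677]
 [ 0.5392 -0.0454  0.068 ]
 [ 0.5392 -0.0452  0.0703]
 [ 0.5392 -0.0454  0.0715]
 [ 0.5393 -0.045   0.0742]]
```

Wrist view: held vial bottom at crop (353,487), cell at (335,430) with its floor dot at (336,404). So I correct by -3.5 mm in x and -2.8 mm in y, then lower.

```bash
python3 -m pendant '[[1,[-0.007,-0.0056,0],0],[1,[-0.007,-0.0056,0.01],0],[1,[-0.007,-0.0056,0.03],0],[1,[-0.007,-0.0056,0.045],0],[1,[-0.007,-0.0056,0.06],0],[1,[-0.007,-0.0056,0.07],0],[1,[-0.007,-0.0056,0.08],0],[1,[-0.007,-0.0056,0.083],0]]'
python3 -m pendant '[[1,[0,0,0.001],0],[1,[0,0,0.001],0],[1,[0,0,0.001],0],[1,[0,0,0.001],0],[1,[0,0,0.001],0],[1,[0,0,0.001],0],[1,[0,0,0.001],0],[1,[0,0,0.001],0]]'
python3 -c "
from h import *
s=status.sense();print(s['eef_pos'],s['ft_force'],s['wrist_torque'])"
```

```text
time: 9.88
eef_pos: [0.5326, -0.0498, 0.0459]
tcp_rot: [3.141, -0.001, -0.262]
ft_force: [-3.7, -0.7, 18.2]
width: 0.0172
time: 10.55
eef_pos: [0.5326, -0.0497, 0.046]
tcp_rot: [3.141, -0.002, -0.262]
ft_force: [-2.8, -0.0, 12.0]
width: 0.0174
[ 0.53260577 -0.04970493  0.04596786] [-2.76573766 -0.02298636 11.99558961] [-0.19735681  0.6862463   0.00231697]
```

```bash
python3 -m pendant '[[-0.4,[0,0,0],0],[-0.4,[0,0,0],0],[-0.4,[0,0,0],0],[-0.4,[0,0,0],0],[-0.4,[0,0,0],0],[-0.4,[0,0,0],0],[-0.4,[0,0,-0.03],0],[-0.4,[0,0,-0.1],0]]' 20
python3 -m pendant '[[-0.4,[0,0,-0.08],0],[-0.4,[0,0.05,-0.16],0],[-0.4,[0,0.1,-0.24],0],[-0.4,[0,0.15,-0.26],0],[-0.4,[0,0.15,-0.26],0],[-0.4,[0,0.15,-0.26],0],[-0.4,[0,0.15,-0.26],0],[-0.4,[0,0.15,-0.26],0]]'
python3 look.py w9;python3 - <<'E'
from m import *
c,i=load("w9");P=cloud(c,c['d'],True)
for q in caps(i,(180,380,10,250)): 
    u,v=q[:2].astype(int);print(q,np.nanmedian(P[v-4:v+5,u-4:u+5].reshape(-1,3),axis=0))
E
```

```text
time: 11.22
eef_pos: [0.5273, -0.0482, 0.09]
tcp_rot: [3.141, 0.01, -0.262]
ft_force: [-0.6, -0.3, -0.9]
width: 0.0584
time: 11.88
eef_pos: [0.5114, -0.1205, 0.2226]
tcp_rot: [-3.141, 0.003, -0.261]
ft_force: [0.3, 0.7, -0.4]
width: 0.0609
w9 [ 0.5114356  -0.12043529  0.22262008] [-3.14092469  0.00333237 -0.26105511] [ 0.53313728 -0.04677551  0.38609094] [-0.28890212  0.00275252 -0.26155861]
[283.5         18.70000076 287.        ] [0.55987125 0.04480062 0.07615566]
[283.16320801  85.55181122 259.        ] [ 0.54245803 -0.01960675  0.0761561 ]
[282.75 119.5  253.  ] [ 0.53320804 -0.05076647  0.07629626]
[214.5 247.   97. ] [ 0.48117213 -0.10328259  0.2292493 ]
[345.  248.5 100. ] [ 0.54871465 -0.12151543  0.22957895]
```

The first vial is seated: its cap is at 76.3 mm, the same as its neighbours. On to the second spare.

```bash
python3 -m pendant '[[-0.4,[0.045,0.078,0],-0.0152],[-0.4,[0.09,0.156,0],-0.0304],[-0.4,[0.135,0.234,0],-0.0456],[-0.4,[0.18,0.313,0],-0.06],[-0.4,[0.18,0.313,0],-0.0762],[-0.4,[0.18,0.313,0],-0.0762],[-0.4,[0.18,0.313,0],-0.0762],[-0.4,[0.18,0.313,0],-0.0762]]' 20
python3 -c "
from h import *
s=status.sense();print(s['eef_pos'],s['tcp_rot'])"
python3 -m pendant '[[-0.4,[0,0,0.05],0],[-0.4,[0,0,0.12],0],[-0.4,[0,0,0.19],0],[-0.4,[0,0,0.25],0],[-0.4,[0,0,0.25],0],[-0.4,[0,0,0.25],0],[-0.4,[0,0,0.25],0],[-0.4,[0,0,0.25],0]]'
```

```text
time: 12.6
eef_pos: [0.5584, -0.2943, 0.2232]
tcp_rot: [-3.139, 0.001, 0.216]
ft_force: [-0.0, 1.5, -0.3]
width: 0.0607
[ 0.55837778 -0.29428464  0.22324979] [-3.13929980e+00  1.36123735e-03  2.15655473e-01]
time: 13.27
eef_pos: [0.5606, -0.2967, 0.103]
tcp_rot: [3.138, -0.003, 0.217]
ft_force: [0.2, 0.2, -0.9]
width: 0.061
```

```bash
python3 -m pendant '[[-0.4,[0,0,0.04],0],[-0.4,[0,0,0.08],0],[-0.4,[0,0,0.105],0],[-0.4,[0,0,0.113],0],[-0.4,[0,0,0.113],0],[-0.4,[0,0,0.113],0],[-0.4,[0,0,0.113],0],[-0.4,[0,0,0.113],0]]'
python3 -c "
from h import *
s=status.sense();print(s['eef_pos'],s['tcp_rot'])"
```

```text
time: 13.93
eef_pos: [0.5596, -0.2968, 0.0446]
tcp_rot: [3.14, -0.002, 0.217]
ft_force: [-0.2, -0.5, 1.2]
width: 0.0611
[ 0.55955892 -0.29678539  0.04458414] [ 3.13981106e+00 -1.64531982e-03  2.16709688e-01]
```

```bash
python3 -m pendant '[[-0.4,[-0.0015,-0.0045,-0.0025],0],[1,[-0.0015,-0.0045,-0.0025],0],[1,[-0.0015,-0.0045,-0.0025],0],[1,[-0.0015,-0.0045,-0.0025],0],[1,[-0.0015,-0.0045,-0.0025],0],[1,[-0.0015,-0.0045,-0.0025],0],[1,[-0.0015,-0.0045,-0.0025],0],[1,[-0.0015,-0.0045,-0.0025],0]]' 20
python3 -m pendant '[[1,[0,0,0],0],[1,[0,0,0],0],[1,[0,0,0],0],[1,[0,0,-0.08],0],[1,[0,0,-0.16],0],[1,[0,0,-0.24],0],[1,[0,0,-0.3],0],[1,[0,0,-0.3],0]]'
python3 -c "
from h import *
s=status.sense();print(s['eef_pos'],s['tcp_rot'])"
```

```text
time: 14.6
eef_pos: [0.5574, -0.2941, 0.0442]
tcp_rot: [-3.142, 0.0, 0.217]
ft_force: [0.1, 0.2, 0.5]
width: 0.0222
time: 15.27
eef_pos: [0.561, -0.2966, 0.2035]
tcp_rot: [3.132, -0.009, 0.217]
ft_force: [0.7, -0.9, 0.6]
width: 0.017
[ 0.5609781  -0.29663565  0.20354916] [ 3.13151238 -0.00886672  0.21697309]
```

```bash
python3 -m pendant '[[1,[0.015,-0.077,0],0.01],[1,[0.03,-0.154,0],0.02],[1,[0.045,-0.23,0],0.03],[1,[0.06,-0.31,0],0.04],[1,[0.075,-0.385,0],0.05],[1,[0.09,-0.46,0],0.06],[1,[0.105,-0.54,0],0.07],[1,[0.1187,-0.61,0],0.0762]]'
python3 -m pendant '[[1,[0,0,0],0],[1,[0,0,0.07],0],[1,[0,0,0.14],0],[1,[0,0,0.2],0],[1,[0,0,0.212],0],[1,[0,0,0.212],0],[1,[0,0,0.212],0],[1,[0,0,0.212],0]]'
python3 look.py w10
python3 -c "
import cv2
cv2.imwrite('pics/w10c.png',cv2.resize(cv2.imread('pics/w10.png')[100:260,180:380],None,fx=3.5,fy=3.5,interpolation=2))"
```

```text
time: 15.93
eef_pos: [0.549, 0.0187, 0.1941]
tcp_rot: [-3.142, 0.0, -0.265]
ft_force: [0.5, 0.0, 0.2]
width: 0.0171
time: 16.6
eef_pos: [0.5516, 0.016, 0.0907]
tcp_rot: [-3.141, -0.004, -0.262]
ft_force: [-0.2, -0.3, 0.2]
width: 0.0175
w10 [0.55177297 0.01606706 0.09089319] [-3.1410272  -0.00424212 -0.26221087] [0.57235192 0.09010237 0.2541107 ] [-0.28921384 -0.00415188 -0.26234873]
```

View pics/w10c.png

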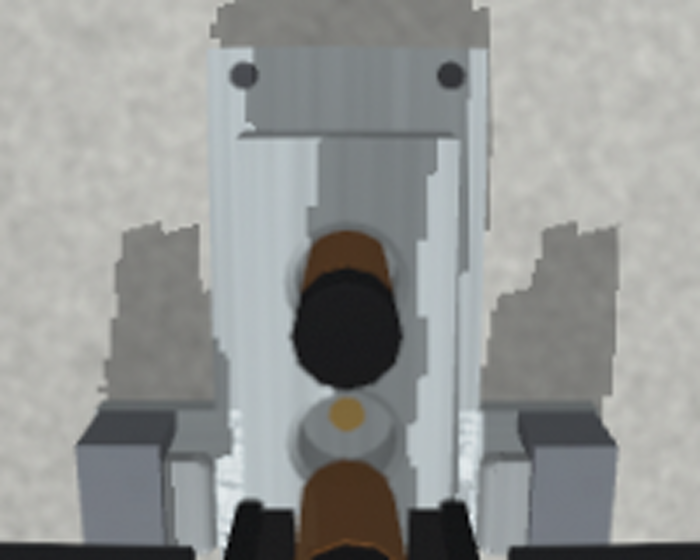

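Run:
```python
from m import *
c,i=load("w10");f=lambda a:np.array(a,float)/3.5+[180,100]
T=np.array([ 0.55177,0.01607]);y=-.2622;ax=np.array([[np.cos(y),np.sin(y)],[np.sin(y),-np.cos(y)]])
def show(n,uv,z):
    p=plane(c,f(uv),z,True);print(n,'tool',((p[:,:2]-T)@ax.T).round(4).tolist())
show('cell',[(344.5,444)],.03)
show('floor dot',[(347,413)],.010)
show('cap',[(347,328)],.075)
show('vial rim',[(352,461),(352,510)],.0564)
```

```text
cell tool [[0.0005, 0.0035]]
floor dot tool [[0.0011, 0.0033]]
cap tool [[0.001, -0.0325]]
vial rim tool [[0.0019, -0.0026], [0.0019, 0.0073]]
```

```bash
python3 -m pendant '[[1,[-0.002,-0.006,0],0],[1,[-0.002,-0.006,0.01],0],[1,[-0.002,-0.006,0.03],0],[1,[-0.002,-0.006,0.045],0],[1,[-0.002,-0.006,0.06],0],[1,[-0.002,-0.006,0.075],0],[1,[-0.002,-0.006,0.085],0],[1,[-0.002,-0.006,0.092],0]]'
python3 -c "
from h import *
s=status.sense();print(s['eef_pos'],s['ft_force'])"
```

```text
time: 17.32
eef_pos: [0.5506, 0.0189, 0.0422]
tcp_rot: [3.141, -0.002, -0.262]
ft_force: [-3.0, -2.7, 24.4]
width: 0.0177
[0.55056795 0.01890709 0.04217181] [-2.97676519 -2.68944034 24.40433444]
```

```bash
python3 -m pendant '[[-0.4,[0,0,-0.002],0],[-0.4,[0,0,-0.002],0],[-0.4,[0,0,-0.002],0],[-0.4,[0,0,-0.002],0],[-0.4,[0,0,-0.002],0],[-0.4,[0,0,-0.002],0],[-0.4,[0,0,-0.03],0],[-0.4,[0,0,-0.1],0]]' 20
python3 -m pendant '[[-0.4,[0,0,-0.08],0],[-0.4,[0,0.06,-0.16],0],[-0.4,[0,0.13,-0.24],0],[-0.4,[0,0.2,-0.26],0],[-0.4,[0,0.2,-0.26],0],[-0.4,[0,0.2,-0.26],0],[-0.4,[0,0.2,-0.26],0],[-0.4,[0,0.2,-0.26],0]]'
python3 look.py w11;python3 - <<'E'
from m import *
c,i=load("w11");P=cloud(c,c['d'],True)
for q in caps(i,(180,380,0,250)): 
    u,v=q[:2].astype(int);print(q,np.nanmedian(P[v-4:v+5,u-4:u+5].reshape(-1,3),axis=0))
E
```

```text
time: 17.98
eef_pos: [0.5451, 0.0202, 0.0876]
tcp_rot: [3.14, 0.01, -0.262]
ft_force: [-0.3, 0.3, -0.9]
width: 0.0586
time: 18.65
eef_pos: [0.523, -0.0759, 0.2207]
tcp_rot: [-3.141, 0.002, -0.262]
ft_force: [0.2, -0.0, -1.0]
width: 0.0612
w11 [ 0.52297099 -0.07562233  0.22050761] [-3.14096495e+00  3.00113285e-03 -2.61185588e-01] [ 0.54468312 -0.00212728  0.38416365] [-0.28894637  0.00208789 -0.26208505]
[283.5         63.44444275 277.        ] [0.55970223 0.04536386 0.07591357]
[283.07458496  98.67679596 262.        ] [0.55101191 0.01288178 0.07617394]
[283.46054077 132.92105103 254.        ] [ 0.54263364 -0.01833468  0.07650554]
[282.26379395 166.84645081 266.        ] [ 0.53339241 -0.04946658  0.07636222]
[214.5 247.   97. ] [ 0.49272539 -0.0584551   0.22719662]
[345.  248.5  98. ] [ 0.56027739 -0.07685649  0.22779016]
```

All four carrier vials are at 76 mm, so they're seated. Now the cover.

```bash
python3 -m pendant '[[-0.4,[-0.025,-0.08,-0.04],-0.012],[-0.4,[-0.05,-0.16,-0.04],-0.024],[-0.4,[-0.075,-0.24,-0.04],-0.036],[-0.4,[-0.1,-0.32,-0.04],-0.048],[-0.4,[-0.125,-0.4,-0.04],-0.06],[-0.4,[-0.1505,-0.4806,-0.04],-0.0719],[-0.4,[-0.1505,-0.4806,-0.04],-0.0719],[-0.4,[-0.1505,-0.4806,-0.04],-0.0719]]' 20
python3 -m pendant '[[-0.4,[0,0,0],0],[-0.4,[0,0,0],0],[-0.4,[0,0,0],0],[-0.4,[0,0,0],0],[-0.4,[0,0,0],0],[-0.4,[0,0,0],0],[-0.4,[0,0,0],0],[-0.4,[0,0,0],0]]'
python3 look.py w12
python3 -c "
import cv2
cv2.imwrite('pics/w12c.png',cv2.resize(cv2.imread('pics/w12.png')[0:260,160:400],None,fx=2.3,fy=2.3,interpolation=2))"
```

```text
time: 19.37
eef_pos: [0.5117, 0.1783, 0.2407]
tcp_rot: [-3.141, 0.003, 0.196]
ft_force: [0.1, -0.6, 0.1]
width: 0.0611
time: 20.03
eef_pos: [0.5134, 0.1743, 0.2424]
tcp_rot: [3.142, -0.0, 0.189]
ft_force: [0.3, -0.6, 0.1]
width: 0.0608
w12 [0.51331917 0.17446154 0.24238334] [-3.14158505e+00 -1.52198890e-04  1.89329815e-01] [0.49978727 0.24961296 0.40576021] [-0.28968499  0.00031986  0.18898588]
```

View pics/w12c.png

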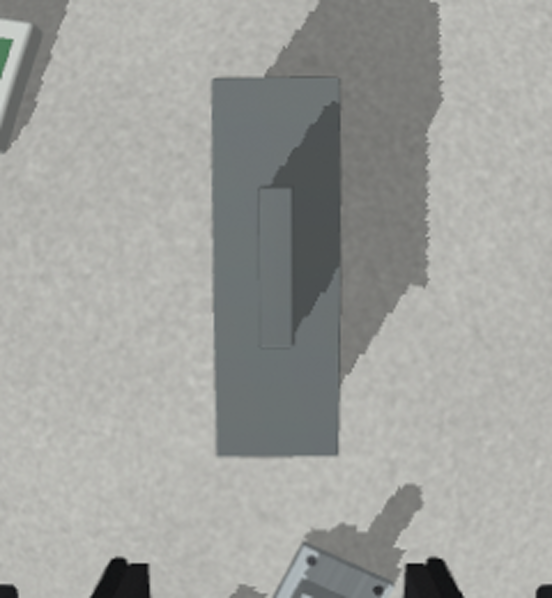

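Run:
```python
from m import *
c,i=load("w12");f=lambda a:np.array(a,float)/2.3+[160,0]
s=status.sense();T=s['eef_pos'][:2];y=s['tcp_rot'][2];print(T,y);ax=np.array([[np.cos(y),np.sin(y)],[np.sin(y),-np.cos(y)]])
def show(n,uv,z):
    p=plane(c,f(uv),z,True);t=(p[:,:2]-T)@ax.T;print(n,t.round(4).tolist(),'mean',t.mean(0),p.mean(0));return p
show('roof',[(212,78),(340,77),(217,456),(338,456)],.074)
show('handle',[(259,187),(292,187),(260,347),(293,347)],.114)
P=cloud(c,c['d'],True)
for uv in((275,266),(235,266),(275,400)):
    u,v=f(uv).astype(int);print(np.nanmedian(P[v-3:v+4,u-3:u+4].reshape(-1,3),axis=0))
Q=P[0:210,240:320].reshape(-1,3);Q=Q[(abs(Q[:,2]-.0745)<.006)];print(cv2.minAreaRect(Q[:,:2].astype(np.float32)))
Q=P[0:210,240:320].reshape(-1,3);Q=Q[(abs(Q[:,2]-.1145)<.006)];print(cv2.minAreaRect(Q[:,:2].astype(np.float32)))
```

```text
[0.51331917 0.17446154] 0.18932981490889644
roof [[-0.0271, -0.161], [0.0288, -0.1614], [-0.0263, 0.0108], [0.0293, 0.0108]] mean [ 0.00117017 -0.07522154] [0.50031167 0.24855915 0.074     ]
handle [[-0.0057, -0.1065], [0.007, -0.1065], [-0.0054, -0.0438], [0.0075, -0.0438]] mean [ 0.00082796 -0.07513084] [0.49999266 0.24840566 0.114     ]
[0.49894359 0.24920055 0.11531785]
[0.48201386 0.24602342 0.07497158]
[0.50997243 0.19073342 0.07561117]
((0.4999065399169922, 0.2489013969898224), (0.05652076005935669, 0.17034322023391724), 10.753373146057129)
((0.4995705783367157, 0.24840956926345825), (0.013284385204315186, 0.06324217468500137), 10.935591697692871)
```

```bash
python3 -m pendant '[[-0.4,[-0.003,-0.075,0],0],[-0.4,[-0.003,-0.1504,0.03],0],[-0.4,[-0.003,-0.1504,0.09],0],[-0.4,[-0.003,-0.1504,0.16],0],[-0.4,[-0.003,-0.1504,0.22],0],[-0.4,[-0.003,-0.1504,0.26],0],[-0.4,[-0.003,-0.1504,0.28],0],[-0.4,[-0.003,-0.1504,0.28],0]]' 20
python3 -m pendant '[[-0.4,[0,0,0.01],0],[-0.4,[0,0,0.02],0],[-0.4,[0,0,0.03],0],[-0.4,[0,0,0.039],0],[-0.4,[0,0,0.039],0],[-0.4,[0,0,0.039],0],[-0.4,[0,0,0.039],0],[-0.4,[0,0,0.039],0]]' 
python3 -c "
from h import *
s=status.sense();print(s['eef_pos'],s['tcp_rot'])"
```

```text
time: 20.75
eef_pos: [0.4956, 0.2477, 0.0995]
tcp_rot: [3.141, 0.005, 0.19]
ft_force: [0.5, -0.1, -0.5]
width: 0.0606
time: 21.42
eef_pos: [0.4979, 0.2483, 0.0832]
tcp_rot: [-3.142, -0.001, 0.19]
ft_force: [0.2, 1.2, -0.2]
width: 0.061
[0.49787528 0.24834191 0.08319935] [-3.14150202e+00 -6.96131911e-04  1.89729154e-01]
```

```bash
python3 -m pendant '[[1,[0,0,0],0],[1,[0,0,0],0],[1,[0,0,0],0],[1,[0,0,0],0],[1,[0,0,0],0],[1,[0,0,0],0],[1,[0,0,0],0],[1,[0,0,0],0]]' 50
python3 -m pendant '[[1,[0,0,0],0],[1,[0,0,0],0],[1,[0,0,0],0],[1,[0,0,-0.02],0],[1,[0,0,-0.05],0],[1,[0,0,-0.1],0],[1,[0,0,-0.16],0],[1,[0,0,-0.22],0]]' 
python3 -c "
from h import *
s=status.sense();print(s['eef_pos'],s['tcp_rot'],s['wrist_torque'])"
```

```text
time: 22.08
eef_pos: [0.4976, 0.2483, 0.0828]
tcp_rot: [-3.142, -0.0, 0.19]
ft_force: [0.3, 0.5, -0.7]
width: 0.0159
time: 22.75
eef_pos: [0.4967, 0.248, 0.1938]
tcp_rot: [3.141, 0.002, 0.19]
ft_force: [0.1, 0.5, -2.2]
width: 0.0135
[0.49672799 0.2479895  0.19378078] [3.14133964e+00 1.88321098e-03 1.89780291e-01] [-0.0935207  -0.02474407  0.03610908]
```

```bash
python3 -m pendant '[[1,[0,0.04,-0.05],0],[1,[0,0.1,-0.08],0.01],[1,[0,0.18,-0.08],0.022],[1,[0,0.26,-0.08],0.034],[1,[0,0.34,-0.08],0.046],[1,[0,0.42,-0.08],0.06],[1,[-0.001,0.48,-0.08],0.072],[1,[-0.0013,0.5116,-0.08],0.072]]' 
python3 -m pendant '[[1,[0,0,0],0],[1,[0,0,0],0],[1,[0,0,0],0],[1,[0,0,0],0],[1,[0,0,0.02],0],[1,[0,0,0.04],0],[1,[0,0,0.04],0],[1,[0,0,0.04],0]]' 
python3 look.py w13
```

```text
time: 23.42
eef_pos: [0.5453, -0.0068, 0.2334]
tcp_rot: [3.14, -0.001, -0.27]
ft_force: [0.5, 0.6, -1.5]
width: 0.0136
time: 24.08
eef_pos: [0.5441, -0.0024, 0.2111]
tcp_rot: [3.141, 0.003, -0.262]
ft_force: [0.2, -0.5, -2.4]
width: 0.0135
w13 [ 0.54467383 -0.00260306  0.21195482] [ 3.14141634e+00  1.59113674e-03 -2.61955144e-01] [0.56588836 0.07153362 0.37443979] [-0.29003809  0.00267909 -0.26186038]
```

View pics/w13.png

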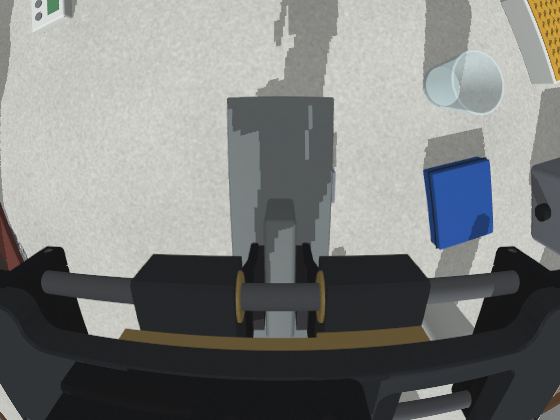

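Run:
```python
from m import *
c,i=load("w13");T=np.array([.54467,-.0026]);y=-.2619;ax=np.array([[np.cos(y),np.sin(y)],[np.sin(y),-np.cos(y)]])
g=cv2.cvtColor(i,cv2.COLOR_BGR2GRAY).astype(int)
print(g[90:105,270:300].mean(1).round(),g[120:135,220:235].mean(0).round(),g[120:135,325:342].mean(0).round())
p=plane(c,[(227.5,97),(333.5,97),(229,140),(333,140),(283,199)],.203,True);print(((p[:,:2]-T)@ax.T).round(4))
p=plane(c,[(283,199)],.243,True);print('handle end',((p[:,:2]-T)@ax.T).round(4))
print('carrier in tool',np.array([.5299,-.138])-[T@[np.cos(y),np.sin(y)],T@[np.sin(y),-np.cos(y)]])
```

```text
[138. 138. 138. 138. 138. 137. 105.  86.  88.  88.  88.  88.  88.  88.
  88.] [197. 198. 199. 200. 201. 201. 199. 140. 120. 125. 125. 124. 108.  96.
  96.] [ 88.  87.  88.  88.  88.  88.  88.  87. 133. 193. 191. 195. 204. 202.
 200. 200. 201.]
[[-0.0265 -0.0869]
 [ 0.0288 -0.0869]
 [-0.0261 -0.064 ]
 [ 0.0289 -0.064 ]
 [ 0.0025 -0.0316]]
handle end [[ 0.0022 -0.0422]]
carrier in tool [0.00313018 0.00051256]
```

```bash
python3 -m pendant '[[1,[0.001,0.002,0.02],0],[1,[0.001,0.002,0.06],0],[1,[0.001,0.002,0.1],0],[1,[0.001,0.002,0.14],0],[1,[0.001,0.002,0.165],0],[1,[0.001,0.002,0.174],0],[1,[0.001,0.002,0.174],0],[1,[0.001,0.002,0.174],0]]' 
python3 -m pendant '[[1,[0,0,0],0],[1,[0,0,0.006],0],[1,[0,0,0.012],0],[1,[0,0,0.018],0],[1,[0,0,0.024],0],[1,[0,0,0.03],0],[1,[0,0,0.03],0],[1,[0,0,0.03],0]]' 
python3 -c "
from h import *
s=status.sense();print(s['eef_pos'],s['tcp_rot'],s['ft_force'],s['wrist_torque'])"
```

```text
time: 24.8
eef_pos: [0.5459, -0.0042, 0.1264]
tcp_rot: [-3.141, -0.001, -0.263]
ft_force: [0.4, 0.4, -1.3]
width: 0.0136
time: 25.47
eef_pos: [0.5451, -0.0041, 0.1104]
tcp_rot: [3.142, 0.001, -0.263]
ft_force: [-0.4, 0.1, -2.0]
width: 0.0137
[ 0.54511877 -0.00410124  0.11037905] [ 3.14152830e+00  8.04923962e-04 -2.62650919e-01] [-0.43009218  0.13865936 -1.98683664] [-0.11761893  0.03131486  0.00836655]
```

The walls entered over the block with no contact force. I keep going down.

```bash
python3 -m pendant '[[1,[0,0,0.003],0],[1,[0,0,0.006],0],[1,[0,0,0.01],0],[1,[0,0,0.014],0],[1,[0,0,0.018],0],[1,[0,0,0.02],0],[1,[0,0,0.02],0],[1,[0,0,0.02],0]]' 60
python3 -c "
from h import *
s=status.sense();print(s['eef_pos'],s['tcp_rot'],s['ft_force'],s['wrist_torque'])"
python3 -m pendant '[[1,[0,0,0.003],0],[1,[0,0,0.006],0],[1,[0,0,0.009],0],[1,[0,0,0.012],0],[1,[0,0,0.014],0],[1,[0,0,0.016],0],[1,[0,0,0.016],0],[1,[0,0,0.016],0]]' 60
python3 -c "
from h import *
s=status.sense();print(s['eef_pos'],s['tcp_rot'],s['ft_force'],s['wrist_torque'])"
```

```text
time: 26.13
eef_pos: [0.5457, -0.0042, 0.1012]
tcp_rot: [-3.141, -0.001, -0.263]
ft_force: [-0.7, 0.6, 3.4]
width: 0.0135
[ 0.54570629 -0.00419635  0.1012008 ] [-3.14149125e+00 -6.15389584e-04 -2.62649187e-01] [-0.65104802  0.58282683  3.43578498] [-0.0338288   0.22362522  0.01706712]
time: 26.8
eef_pos: [0.5446, -0.0041, 0.0915]
tcp_rot: [3.141, 0.002, -0.263]
ft_force: [0.6, -0.8, -7.4]
width: 0.0138
[ 0.54460742 -0.00409233  0.09150191] [ 3.14129076e+00  1.73797808e-03 -2.62597344e-01] [ 0.55891723 -0.79466985 -7.39688421] [-0.14903742 -0.12911975 -0.00712488]
```

```bash
python3 -m pendant '[[1,[0,0,0.001],0],[1,[0,0,0.002],0],[1,[0,0,0.003],0],[1,[0,0,0.004],0],[1,[0,0,0.004],0],[1,[0,0,0.004],0],[1,[0,0,0.004],0],[1,[0,0,0.004],0]]' 60
python3 -c "
from h import *
s=status.sense();print(s['eef_pos'],s['tcp_rot'],s['ft_force'],s['wrist_torque'])"
```

```text
time: 27.47
eef_pos: [0.5456, -0.0042, 0.0909]
tcp_rot: [-3.142, -0.0, -0.263]
ft_force: [-1.0, -0.2, -3.3]
width: 0.0136
[ 0.54555497 -0.00418482  0.09092723] [-3.14156700e+00 -3.43249398e-04 -2.62611245e-01] [-1.00776637 -0.24788486 -3.31591826] [-0.08241574  0.20027468 -0.00321441]
```

```bash
python3 -m pendant '[[1,[0,0,0.001],0],[1,[0,0,0.002],0],[1,[0,0,0.003],0],[1,[0,0,0.004],0],[1,[0,0,0.004],0],[1,[0,0,0.004],0],[1,[0,0,0.004],0],[1,[0,0,0.004],0]]' 60
python3 -m pendant '[[1,[0,0,0.001],0],[1,[0,0,0.002],0],[1,[0,0,0.003],0],[1,[0,0,0.004],0],[1,[0,0,0.004],0],[1,[0,0,0.004],0],[1,[0,0,0.004],0],[1,[0,0,0.004],0]]' 60
python3 -c "
from h import *
s=status.sense();print(s['eef_pos'],s['tcp_rot'],s['ft_force'],s['wrist_torque'])"
```

```text
time: 28.13
eef_pos: [0.5462, -0.0043, 0.0905]
tcp_rot: [-3.142, -0.001, -0.263]
ft_force: [-3.4, 0.8, 8.3]
width: 0.013
time: 28.8
eef_pos: [0.5467, -0.0044, 0.0905]
tcp_rot: [3.142, -0.002, -0.262]
ft_force: [-7.4, -0.6, 20.6]
width: 0.0135
[ 0.54667796 -0.00444166  0.09045577] [ 3.14151882e+00 -2.40854632e-03 -2.62362091e-01] [-7.40688761 -0.64419382 20.57596722] [ 0.15093158  1.96914003 -0.00393749]
```

```bash
python3 -m pendant '[[1,[-0.001,0,0.0005],0],[1,[-0.001,0,0.001],0],[1,[-0.001,0,0.001],0],[1,[-0.001,0,0.001],0],[1,[-0.001,0,0.001],0],[1,[-0.001,0,0.001],0],[1,[-0.001,0,0.001],0],[1,[-0.001,0,0.001],0]]' 60
python3 look.py w14
python3 - <<'E'
from m import *
s=status.sense();print(s['eef_pos'],s['ft_force'],s['width'])
c,i=load("w14");P=cloud(c,c['d'],True)
print('roof z',np.nanmedian(P[110:130,240:250,2]),np.nanmedian(P[110:130,310:320,2]),np.nanmedian(P[170:190,245:255,2]),np.nanmedian(P[170:190,305:315,2]))
im,d=vision.get_image("scene");cv2.imwrite("pics/sc.png",np.hstack([cv2.resize(im[180:260,220:340],None,fx=3,fy=3,interpolation=2),cv2.resize(im[220:300,150:270],None,fx=3,fy=3,interpolation=2)]))
E
```

```text
time: 29.47
eef_pos: [0.5466, -0.0044, 0.0904]
tcp_rot: [3.142, -0.003, -0.262]
ft_force: [-7.7, 0.2, 22.1]
width: 0.0134
w14 [ 0.54662418 -0.0043939   0.09042329] [ 3.14153997 -0.00334698 -0.26229995] [0.56743943 0.06970044 0.25380663] [-0.28974197 -0.0037904  -0.26249822]
[ 0.54662418 -0.0043939   0.09042329] [-8.57708515  0.1197955  21.7716836 ] 0.013650549010620235
roof z 0.08320505441611668 0.08305630678388651 0.08331654303302327 0.08335738076527538
```

```bash
python3 -c "
from cell import order,status
print(order.sign_off());print(status.sense()['ft_force'])"
```

```text
the job is handed in; nothing more can be done
None
the job is handed in; nothing more can be done
```

Both short spares are in the carrier's empty cells, and the cover is down over it. I handed the job in at about 29.5 s of the 66 s, with the gripper still pressing the cover down.

**Last checks**
- **Vials:** all four caps in the carrier read 76 mm, matching the two that started there (seated is 75 mm). The last view of the stand that I measured, at about 6 s, showed the tall vials standing. I took no later look at the stand or the other bench items.
- **Cover snap:** resistance came on as the cover went down. The force then reversed to about -7 N as the catches pulled it in. I did not read the catch joints or see the lips.
- **Cover home:** the roof reads 83 mm, level at four points (82 mm expected, and depth reads about 1 mm high). The tool sits at 0.0904 m; home is 0.091 m.
- **Pressing:** steady at about 22 N down, with a grip of 60 N.

**What went wrong or disagreed**
- The first grasp missed because I lifted before the slow fingers had closed. Nothing was disturbed, and the second try held.
- The wrist camera reads 2–3 mm off sideways compared with where the jaws centre things. I corrected for that before lowering each vial and the cover.
- A side force of about 8 N remained at the end, which I did not remove.
- The final scene picture could not be viewed because I had reached the 12-picture limit, so the end state rests on depth and force readings.

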